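# Set the code of the bolt-store lockbox and draw its latch

### The job

Set the lockbox's three thumbwheels to the code 2-5-6 (left to right as seen from the robot), each number on top in line with its white index marks, by rolling their rims with light pressure (never more than 18 N on a wheel). The middle wheel already stands at 5: leave it as it is. Then slide the latch tab fully to the left to unlock the box, let go of it, and leave the carton, bolt and tin near by alone.

Things in the scene. Friction and masses are not known exactly. Their poses are not given: they have to be found in the camera images.
- lockbox: Fixed grey steel lockbox, 190 (x) x 220 (y) x 92 mm high, flat top (the deck); origin at the centre of its underside, z up, -x its front, which faces the robot more or less, +y to the left seen from the robot. Three thumbwheels stand in slots of the deck in a row along y at x = 25 mm, y = 42 (left), 0 (middle), -42 mm (right), with white index marks on the deck beside their tops.
- seat_left: Fixed seat of the left thumbwheel, axes as the lockbox's; its origin lies 0 to 5 mm straight below the wheel's centre (worn bearing: unknown, differs from wheel to wheel). Plain metal wheel, axle along y, 60 mm in diameter, 16 mm wide, smooth rim, 11 to 16 mm proud of the deck. Sprung: beyond about 2 N it sinks 1 mm per 12 N. Over 18 N on it damages it. Code 2.
- seat_middle: Fixed seat of the middle thumbwheel, axes as the lockbox's; its origin lies 0 to 5 mm straight below the wheel's centre (worn bearing: unknown, differs from wheel to wheel). Plain metal wheel, axle along y, 60 mm in diameter, 16 mm wide, smooth rim, 11 to 16 mm proud of the deck. Sprung: beyond about 2 N it sinks 1 mm per 12 N. Over 18 N on it damages it. Code 5.
- seat_right: Fixed seat of the right thumbwheel, axes as the lockbox's; its origin lies 0 to 5 mm straight below the wheel's centre (worn bearing: unknown, differs from wheel to wheel). Plain metal wheel, axle along y, 60 mm in diameter, 16 mm wide, smooth rim, 11 to 16 mm proud of the deck. Sprung: beyond about 2 N it sinks 1 mm per 12 N. Over 18 N on it damages it. Code 6.
- wheel_left (a joint): Turn of the left wheel in rad. Black numbers 0 to 7 round the rim, pi/4 apart; number n is on top at n*pi/4. Grows as the top of the rim moves away from the robot (lockbox +x). Stops at -0.35 and 5.85. Stays where left; about 4.5 N along the rim turns it (how hard to press for that depends on the unknown friction). Code number 2: 1.571 rad.
- wheel_middle (a joint): Turn of the middle wheel in rad. Black numbers 0 to 7 round the rim, pi/4 apart; number n is on top at n*pi/4. Grows as the top of the rim moves away from the robot (lockbox +x). Stops at -0.35 and 5.85. Stays where left; about 4.5 N along the rim turns it (how hard to press for that depends on the unknown friction). Code number 5: 3.927 rad; starts there, leave alone.
- wheel_right (a joint): Turn of the right wheel in rad. Black numbers 0 to 7 round the rim, pi/4 apart; number n is on top at n*pi/4. Grows as the top of the rim moves away from the robot (lockbox +x). Stops at -0.35 and 5.85. Stays where left; about 4.5 N along the rim turns it (how hard to press for that depends on the unknown friction). Code number 6: 4.712 rad.
- latch_tab (a point): Centre of the steel latch tab, an upright block 18 (x) x 12 (y) x 30 mm high, axes as the lockbox's; its top is 16 mm above this point and the deck 16 mm below it. It slides in a slot along lockbox +y (to the left), starting 30 mm to the right of the lockbox's centre line; nothing stands within 45 mm of it.
- latch (a joint): Slide of the latch tab in m: 0 locked (right), 0.030 fully open at its stop (left). About 3 N moves it and it stays where it is left. Three pins on it pass gates inside the wheels: it jams after about 3 mm unless all three wheels show the code (within about 0.25 rad).
- carton_mid (a point): Centre of a loose cardboard carton, 90 x 70 x 75 mm high, standing on the bench; leave alone.
- bolt_mid (a point): Half-way up a loose steel hex bolt, 30 mm across and 68 mm high, standing on its head on the bench; leave alone.
- tin_mid (a point): Centre of a loose open steel tin, 72 mm in diameter, 60 mm high, on the bench; leave alone.

How it is judged (in metres and radians):
On the way, in this order (a step that is already met when the one before it is completed fails the run):
1. all three wheels show the code, the latch still locked (value of joint wheel_left between 1.421 and 1.721 rad and value of joint wheel_middle between 3.777 and 4.077 rad and value of joint wheel_right between 4.562 and 4.862 rad and value of joint latch below 0.005 m), for 0.2 s.
2. the latch is slid fully open (value of joint latch above 0.027 m), for 0.1 s.
At the end, for the whole second after the job is handed in: Wheels at 2, 5 and 6, each within 0.15 rad (1.571, 3.927 and 4.712 rad); the latch open by more than 27 of its 30 mm; carton, bolt and tin within 20 mm of where they stood (value of joint wheel_left between 1.421 and 1.721 rad and value of joint wheel_middle between 3.777 and 4.077 rad and value of joint wheel_right between 4.562 and 4.862 rad and value of joint latch above 0.027 m and distance of each of carton_mid, bolt_mid, tin_mid from where it was at the start of the episode below 0.02 m); the robot touches nothing.
It fails at once if a wheel is pressed with more than 18 N (contact force between any of seat_left, seat_middle, seat_right and anything else above 18 N).
It fails at once if the middle wheel is turned off its number (by more than 0.2 rad) (not (value of joint wheel_middle between 3.727 and 4.127 rad)).
It fails at once if carton, bolt or tin is moved by more than 20 mm (distance of any of carton_mid, bolt_mid, tin_mid from where it was at the start of the episode above 0.02 m).
It also fails if it takes over 67 s, if anything falls off the work surface, if the arm or the gripper's body presses on something with over 40 N, if the wrist force passes 120 N, or if a joint passes its speed limit or range.

### The arm

A 6-joint arm with a two-finger parallel gripper is mounted at the origin on the work surface. World frame = base frame: x ahead of the robot, y to its left, z up, the work surface at z = 0. Lengths are in mm, angles in rad, forces in N, time in s.
With the tool pointing down it reaches from about 275 to 1000 mm from the base axis. Payload 8.4 kg.
Tool frame: the origin (TCP) lies at the very end of the fingers, on their centre line; the grasp point (between the pads) lies behind it (r.grip_point_offset is the x of the grasp point in the tool frame, in mm); x points along the fingers, z is the direction in which the jaws open and shut, and the axes are right-handed (so a half turn about x gives the same grasp; the last joint's range is limited). The gripper opens to 85 mm and grips with 20 to 120 N. Pads are 22 mm wide; open, the fingers measure 114 mm over their backs; the gripper's body (76 mm by 85 mm) begins 54 mm behind the grasp point. The pads swing forward as they close: fully open they stand 13 mm farther back than shut.
Start: joints at [-1.202, 0.353, 1.633, -0, 1.155, -0.002], TCP at [226.474, -582.527, 231.281] pointing down, gripper open.
Joint ranges: [-2.63, 2.63], [-0.92, 2.1], [0.06, 2.66], [-1.3, 4.44], [0, 2.69], [-3.02, 3.02]. Speed limits (rad/s): [2.22, 2.22, 2.79, 3.14, 3.14, 3.14].

### API

Orientations are given as [roll, pitch, yaw] about the fixed x, y, z axes, in that order (R = Rz(yaw) Ry(pitch) Rx(roll)).
In Python, from rig import r, vision, order gives the robot as it stands. The module is installed in compiled form; this text tells all that it offers.
- The arm moves only by the tool step_arm, never from a script. Its argument "rows" is a list of rows, each a list of 7 numbers: the shift along the world's x, y, z in mm, then the turn, a rotation vector about the world's x, y, z in rad, then the finger opening in mm, from 0 to 85.4. A call has exactly 8 rows; each row is the pose to reach, as a shift and turn from the pose measured when the call began; what a row does not reach only later rows make up. A row lasts 1/8 s, in which the tool goes at most 62.5 mm and 10.7 degrees, less where a joint would pass 70% of its speed; a pose out of reach is approached as far as the arm can. A call with a gripper value outside its range is refused whole. The fingers move at their own pace and stop on an object; "force" is the grip in N (left out, the last holds). Time passes only in rows, so rows that repeat a pose let the fingers close, or fill a call up. It gives the time, the measured TCP pose, the force and the opening at its end, in the units of the state.
- r.sense(): the state, without advancing time (a new reading comes with each control period).
- vision.grab_frame(name): name is "side" or "top" or "wrist"; returns (picture, depth): 480x640x3 uint8, red, green, blue; 480x640 float32, mm along the optical axis (not along the pixel's ray), 0 where there is no reading.
- vision.camera_info(name): a dict with "K" (3x3 intrinsics, pixels), "distortion" ([k1, k2, p1, p2, k3] as OpenCV has them; the pictures are not rectified), "origin" and "attitude" of the camera in the world; the wrist camera has in their place "tool_from_camera" (4x4, takes a point from camera to tool coordinates, whose origin is the TCP and whose axes are the tool frame's). Camera axes: x right, y down, z forward; pixel columns grow to the right and rows downward; lengths in mm; the calibration is good to about 2 mm. A picture is of the moment at which its call begins: read the wrist's pose just before it. camera_info takes no time and is no camera call.
- order.sign_off(): hands the job in, once; it reports no verdict.
The state is a dict: "clock": time; "qpos": joint angles; "qvel": joint speeds; "joint_efforts": joint torques, N m; "eef_pos": TCP position; "tcp_rot": TCP orientation; "contact_force": force on the tool from outside, world axes, zero at the start; "wrist_torque": the same for the moment, N m; "opening": opening from 0.0 (shut) to 1.0 (fully open).
Only numpy, scipy, OpenCV 4.12 (cv2) and the standard library are available. Lean on these libraries where they do the work, as an engineer would, in place of code of your own. Each camera call takes 0.05 s, during which the arm holds its last target.

## Working session

There is one attempt and no reset: what is moved stays moved. The work goes in short steps, Python scripts to look and compute and a tool call to move; the robot and the scene stay as the last step left them, time stands still between calls to the robot, and variables do not carry over. Pictures are saved under pics/ and viewed, and the job is handed in when it is done.

Besides the shell and the picture viewer there is one more tool, called as name(argument=value, ...), one argument or row to a line, values as JSON. step_arm: Moves the arm, as the interface text tells. Its arguments: {"type":"object","properties":{"rows":{"type":"array"},"force":{"type":"number"}},"required":["rows"]}

```bash
mkdir -p pics; cat > h.py <<'E'
import numpy as np,cv2
from rig import r,vision,order
def save(n,f):
    p,d=vision.grab_frame(n); cv2.imwrite(f'pics/{f}.png',p[:,:,::-1]); np.savez(f'pics/{f}.npz',p=p,d=d); return p,d
E
python3 - <<'E'
from h import *
print(r.sense(), r.grip_point_offset)
for n in ['side','top','wrist']:
    save(n,n+'0'); print(n,vision.camera_info(n))
print(r.sense()['clock'])
E
```

```text
{'clock': 0.0, 'qpos': array([-1.20241921e+00,  3.53628862e-01,  1.63416279e+00, -9.18486478e-07,
        1.15518076e+00, -2.41014156e-03]), 'qvel': array([-3.95399681e-04, -6.33653732e-04,  8.12670796e-04,  7.84436581e-05,
       -1.44300858e-03, -4.70849855e-05]), 'joint_efforts': array([-3.39101352e-03, -6.05255055e+01, -3.42080283e+01, -3.07261771e-04,
        9.61488462e-03, -7.41623808e-06]), 'eef_pos': array([ 226.28732437, -582.07598495,  230.56145776]), 'tcp_rot': array([3.13979115, 1.56941656, 1.93978246]), 'contact_force': array([-0.64286847,  0.45404673, -0.10130458]), 'wrist_torque': array([ 0.00376762, -0.01219017, -0.04966509]), 'opening': 1.003393827340879} -18.700000000000003
side {'K': array([[466.32338426,   0.        , 314.67446459],
       [  0.        , 466.32338426, 233.66449938],
       [  0.        ,   0.        ,   1.        ]]), 'distortion': array([-0.09198089,  0.        ,  0.        ,  0.        ,  0.        ]), 'origin': array([189.89316288, 556.3794079 , 563.13168381]), 'attitude': array([-2.2007017 , -0.00393141, -2.48915724])}
top {'K': array([[616.0
[... 270 characters left out ...]
, 1272.80554042]), 'attitude': array([-3.06631752,  0.01249041, -1.57146196])}
wrist {'K': array([[379.20875072,   0.        , 311.7753429 ],
       [  0.        , 379.20875072, 240.85341949],
       [  0.        ,   0.        ,   1.        ]]), 'distortion': array([-0.03817228,  0.        ,  0.        ,  0.        ,  0.        ]), 'tool_from_camera': array([[ 6.71382369e-04, -2.75512101e-01,  9.61297369e-01,
        -1.43284529e+02],
       [-9.57530915e-04, -9.61297322e-01, -2.75511419e-01,
         7.01214127e+01],
       [ 9.99999316e-01, -7.35498440e-04, -9.09209428e-04,
        -1.13386296e-01],
       [ 0.00000000e+00,  0.00000000e+00,  0.00000000e+00,
         1.00000000e+00]])}
0.15
```

View pics/side0.png

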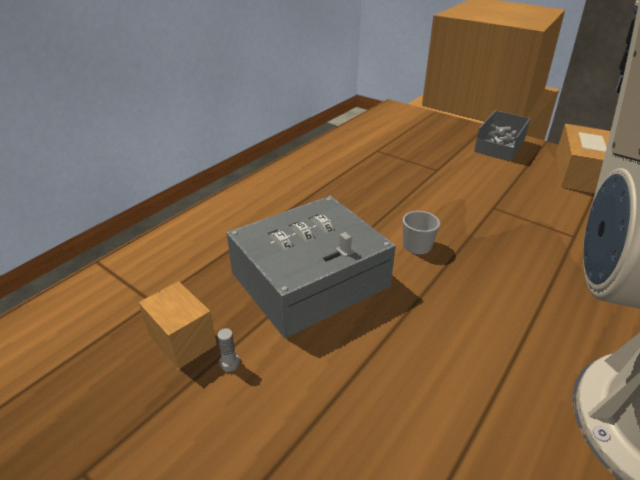

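View pics/top0.png

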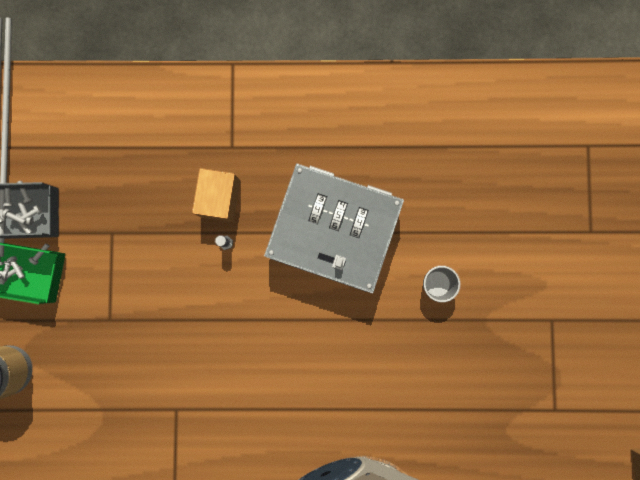

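View pics/wrist0.png

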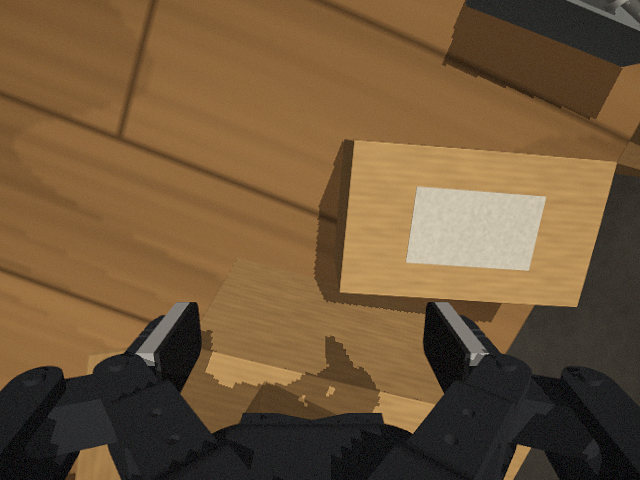

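The pictures show the lockbox deck with corners near (297,165), (403,200), (375,292) and (266,256) in the top view. The wheels are near (318,208), (339,215) and (360,222), and the tab is near (340,261). Next I'll locate the box.

```bash
cat >> h.py <<'E'
from scipy.spatial.transform import Rotation as R
def cam(n,s=None):
    c=vision.camera_info(n); K=c['K'];D=c['distortion']
    if n=='wrist':
        s=s or r.sense(); T=np.array(c['tool_from_camera']); Rt=R.from_euler('xyz',s['tcp_rot']).as_matrix()
        return K,D,Rt@T[:3,:3],Rt@T[:3,3]+s['eef_pos']
    return K,D,R.from_euler('xyz',c['attitude']).as_matrix(),np.array(c['origin'])
def rays(C,uv):
    u=cv2.undistortPoints(np.array(uv,float).reshape(-1,1,2),C[0],C[1]).reshape(-1,2)
    return np.c_[u,np.ones(len(u))]@C[2].T
def onplane(C,uv,z):
    d=rays(C,uv); return C[3]+d*((z-C[3][2])/d[:,2])[:,None]
def proj(C,P):
    q=(np.atleast_2d(P)-C[3])@C[2]
    return cv2.projectPoints(q,np.zeros(3),np.zeros(3),C[0],C[1])[0].reshape(-1,2)
def cloud(C,d):
    v,u=np.mgrid[:480,:640]; dr=rays(C,np.c_[u.ravel(),v.ravel()])
    return (C[3]+dr*d.reshape(-1,1)).reshape(480,640,3)
E
python3 - <<'E'
from h import *
f=np.load('pics/top0.npz');C=cam('top');X=cloud(C,f['d'])
m=((abs(X[...,2]-92)<8)&(f['d']>0)).astype(np.uint8)
m[:,:255]=0;m[:,415:]=0;m[:150]=0;m[305:]=0
m=cv2.morphologyEx(m,cv2.MORPH_CLOSE,np.ones((9,9)));m=cv2.morphologyEx(m,cv2.MORPH_OPEN,np.ones((5,5)))
c=max(cv2.findContours(m,0,1)[0],key=cv2.contourArea)
print('z',np.median(X[m>0][:,2]))
xy=onplane(C,c.reshape(-1,2),92)[:,:2].astype(np.float32);rc=cv2.minAreaRect(xy);print(rc,cv2.boxPoints(rc))
# side
f=np.load('pics/side0.npz');Cs=cam('side');X=cloud(Cs,f['d'])
m=((abs(X[...,2]-92)<6)&(f['d']>0)&(abs(X[...,0]-540)<200)&(abs(X[...,1]-0)<200)).astype(np.uint8)
n,l,st,ce=cv2.connectedComponentsWithStats(m);k=1+st[1:,4].argmax();m=(l==k)
print('side z',np.median(X[m][:,2]),m.sum());xy=X[m][:,:2].astype(np.float32);print(cv2.minAreaRect(xy))
# objects
for b in (200,170,235,225),(210,230,235,250),(425,265,460,305):pass
E
```

```text
z 92.39220960919863
((579.822265625, 55.76659393310547), (219.75440979003906, 189.94996643066406), 71.16199493408203) [[454.45596  -17.558258]
 [634.2313   -78.89188 ]
 [705.1886   129.09145 ]
 [525.4132   190.42506 ]]
side z 91.60881187025407 8644
((581.7207641601562, 57.457427978515625), (222.685302734375, 195.41488647460938), 70.83680725097656)
```

```bash
python3 - <<'E'
from h import *
p=np.load('pics/top0.npz')['p'][190:275,295:385,::-1];cv2.imwrite('pics/c1.png',cv2.resize(p,None,fx=6,fy=6,interpolation=cv2.INTER_CUBIC))
p=np.load('pics/side0.npz')['p'][200:275,255:365,::-1];cv2.imwrite('pics/c2.png',cv2.resize(p,None,fx=7,fy=7,interpolation=cv2.INTER_CUBIC))
s=r.sense();M=R.from_euler('xyz',s['tcp_rot']).as_matrix();print(M)
C=cam('top');c=np.array([579.8,55.8]);a=np.deg2rad(-18.84);B=np.array([[np.cos(a),-np.sin(a)],[np.sin(a),np.cos(a)]])
for l in [(25,42),(25,0),(25,-42)]: 
    q=c+B@l;print(q,proj(C,[*q,106]))
f=np.load('pics/top0.npz');X=cloud(C,f['d'])
q=X[240:285,318:362].reshape(-1,3);q=q[(q[:,2]>112)];print('tab',len(q),q.mean(0), (q.mean(0)[:2]-c)@B)
E
```

```text
[[-3.89565778e-04  9.32020954e-01  3.62404181e-01]
 [ 9.66864624e-04  3.62404390e-01 -9.32020452e-01]
 [-9.99999457e-01 -1.26874906e-05 -1.04231844e-03]]
[617.02351424  87.47664735] [[317.07139404 207.46433495]]
[603.46060114  47.72683744] [[337.94784166 214.50406447]]
[589.89768803   7.97702752] [[358.87998373 221.56067481]]
tab 71 [507.85629318  48.2086025  318.37103831] [-65.63779061 -30.41721076]
```

View pics/c1.png

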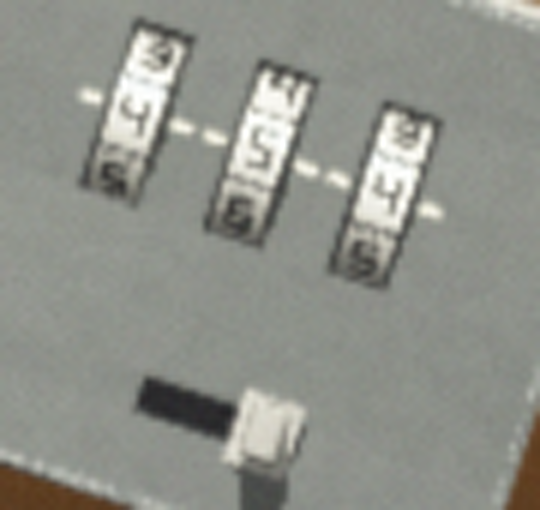

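View pics/c2.png

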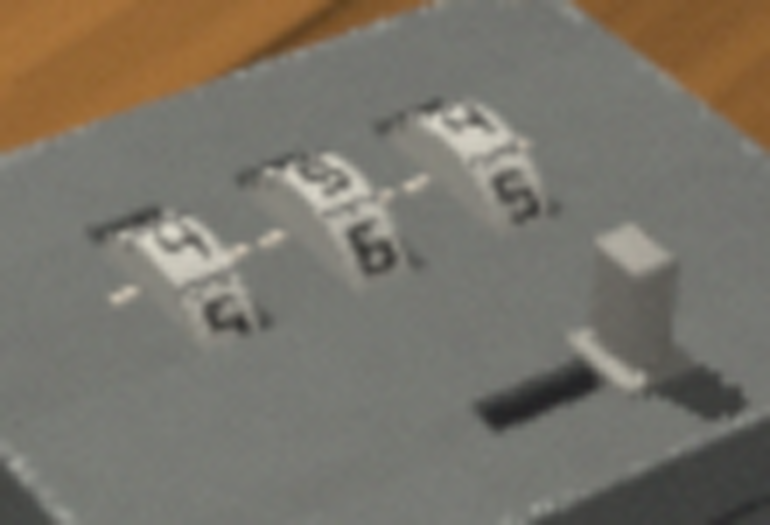

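step_arm(
  rows=[
    [45, 58, 0, 0, 0, -0.05, 0],
    [78, 108, 0, 0, 0, -0.1, 0],
    [110, 160, 0, 0, 0, -0.15, 0],
    [140, 212, 0, 0, 0, -0.2, 0],
    [170, 264, 0, 0, 0, -0.25, 0],
    [198, 318, 0, 0, 0, -0.3, 0],
    [226, 372, 0, 0, 0, -0.35, 0],
    [252, 426, 0, 0, 0, -0.4, 0],
  ],
  force=40,
)

```text
clock: 1.15
eef_pos: [479.0, -154.3, 230.8]
tcp_rot: [2.779, 1.57, 1.178]
contact_force: [1.2, -0.9, -0.3]
opening: -0.001
```

step_arm(
  rows=[
    [20, 44, 0, 0, 0, -0.05, 0],
    [40, 88, 0, 0, 0, -0.1, 0],
    [60, 132, -10, 0, 0, -0.15, 0],
    [80, 172, -25, 0, 0, -0.2, 0],
    [96, 205, -45, 0, 0, -0.25, 0],
    [96, 212, -61, 0, 0, -0.3, 0],
    [96, 212, -61, 0, 0, -0.3, 0],
    [96, 212, -61, 0, 0, -0.3, 0],
  ],
)

```text
clock: 2.15
eef_pos: [575.1, 57.3, 170.2]
tcp_rot: [2.606, 1.57, 0.705]
contact_force: [-0.1, -0.2, 1.1]
opening: 0.001
```

```bash
python3 - <<'E'
from h import *
s=r.sense();print(s['eef_pos'],R.from_euler('xyz',s['tcp_rot']).as_matrix(),s['contact_force'],s['qpos'])
save('wrist','w1');save('side','s1')
p=cv2.imread('pics/s1.png')[150:290,200:400];cv2.imwrite('pics/s1c.png',cv2.resize(p,None,fx=4,fy=4))
E
```

```text
[575.07243559  57.3122     170.22652601] [[ 8.11252322e-04  9.46055699e-01 -3.24003020e-01]
 [ 6.90070788e-04 -3.24003579e-01 -9.46055603e-01]
 [-9.99999433e-01  5.43904786e-04 -9.15694057e-04]] [-0.07852109 -0.23352139  1.05599678] [9.63763092e-02 3.45962389e-01 1.79359207e+00 7.22959616e-04
 1.00116443e+00 1.99674110e+00]
```

View pics/w1.png

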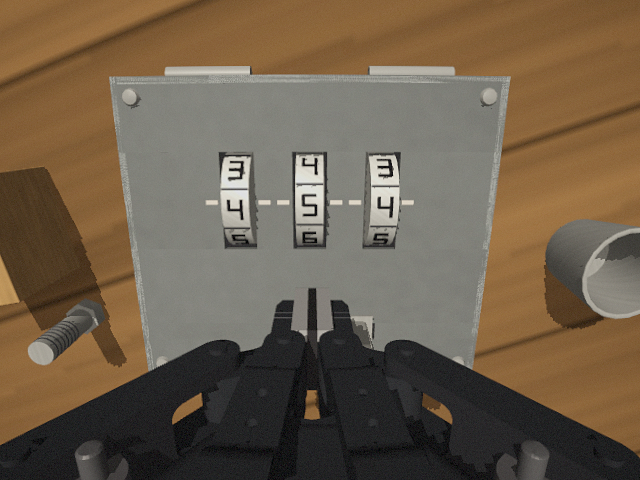

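View pics/s1c.png

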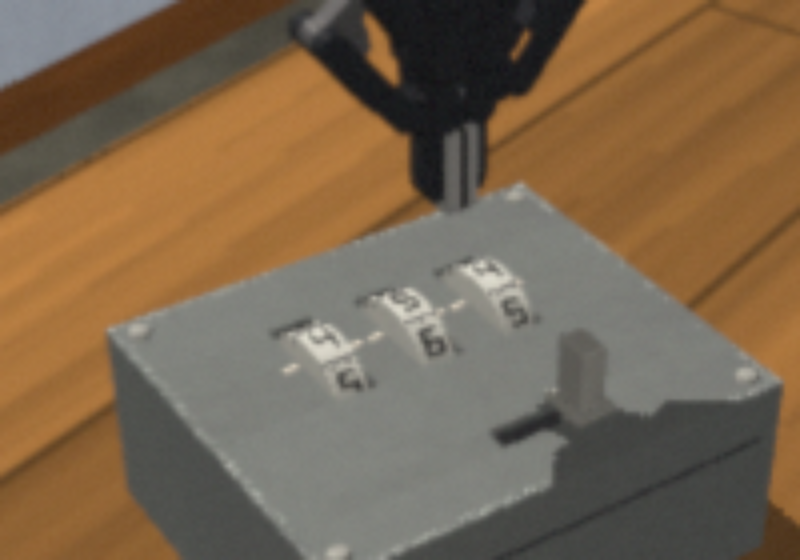

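```bash
python3 - <<'E'
from h import *
f=np.load('pics/w1.npz');p=f['p'];s=r.sense();C=cam('wrist',s)
c=np.array([579.8,55.8]);a=np.deg2rad(-18.84);B=np.array([[np.cos(a),-np.sin(a)],[np.sin(a),np.cos(a)]])
X=cloud(C,f['d']);L=np.dstack([(X[...,:2]-c)@B,X[...,2]])
for x,y in [(207,202),(413,202)]: print('mark',(onplane(C,[(x,y)],92)[0,:2]-c)@B)
deck=L[110:140,150:480,2];print('deck z',np.median(deck))
for n,u in (('L',(228,246)),('M',(302,318)),('R',(372,392))):
    q=L[150:250,u[0]:u[1]].reshape(-1,3);t=q[abs(q[:,0]-25)<4];print(n,'top z',np.percentile(t[:,2],[10,50,90]),'y',np.median(q[:,1]))
    g=p[145:255,u[0]+3:u[1]-3].astype(float).mean(2).mean(1); print([int(v) for v in g])
cv2.imwrite('pics/w1c.png',cv2.resize(p[140:260,200:430,::-1],None,fx=3.4,fy=3.4,interpolation=cv2.INTER_CUBIC))
E
```

```text
mark [25.95711823 62.48129883]
mark [ 25.61930874 -59.79338274]
deck z 93.17523513217631
L top z [103.07638779 104.134693   105.09868083] y 43.515558350451315
[129, 129, 129, 129, 130, 131, 122, 100, 116, 101, 34, 112, 185, 202, 205, 185, 55, 39, 138, 179, 173, 174, 157, 81, 24, 40, 132, 171, 172, 173, 179, 156, 75, 49, 130, 203, 222, 221, 221, 221, 222, 225, 206, 144, 83, 194, 226, 222, 221, 221, 220, 219, 217, 217, 203, 172, 165, 165, 165, 166, 165, 161, 164, 131, 48, 25, 116, 152, 155, 150, 151, 151, 150, 150, 156, 177, 180, 177, 176, 173, 174, 161, 109, 56, 131, 147, 146, 148, 151, 102, 16, 70, 91, 77, 51, 43, 91, 85, 64, 62, 50, 44, 85, 95, 123, 133, 133, 131, 131, 131]
M top z [105.31690601 106.18278947 107.01895418] y 1.394574571595228
[128, 127, 127, 127, 127, 129, 118, 77, 56, 110, 160, 191, 196, 185, 174, 188, 198, 202, 178, 94, 14, 141, 197, 208, 206, 205, 206, 207, 207, 212, 216, 218, 218, 219, 220, 220, 224, 200, 136, 81, 178, 216, 220, 221, 221, 221, 221, 224, 192, 107, 39, 128, 203, 217, 213, 211, 210, 213, 176, 86, 19, 106, 184, 197, 193, 191, 190, 193, 143, 41, 11, 139, 182, 187, 184, 183, 181, 182, 141, 74, 109, 161, 170, 161, 158, 163, 117, 38, 10, 103, 124, 127, 90, 29, 49, 95, 71, 18, 75, 65, 43, 43, 84, 94, 121, 131, 130, 129, 129, 129]
R top z [105.56493119 106.38807718 107.26253213] y -39.41642085516594
[127, 127, 127, 128, 127, 127, 124, 105, 64, 55, 132, 187, 203, 184, 71, 93, 172, 200, 201, 206, 184, 55, 55, 138, 199, 215, 214, 214, 196, 136, 70, 116, 171, 204, 215, 217, 217, 218, 220, 200, 136, 74, 189, 222, 219, 218, 217, 217, 216, 215, 216, 205, 178, 171, 171, 170, 170, 169, 169, 169, 160, 121, 51, 89, 183, 201, 196, 195, 192, 191, 189, 188, 186, 186, 184, 182, 181, 179, 177, 180, 131, 59, 118, 150, 154, 154, 158, 144, 87, 21, 58, 100, 114, 79, 25, 46, 78, 67, 43, 66, 55, 42, 84, 92, 119, 129, 127, 126, 128, 126]
```

View pics/w1c.png

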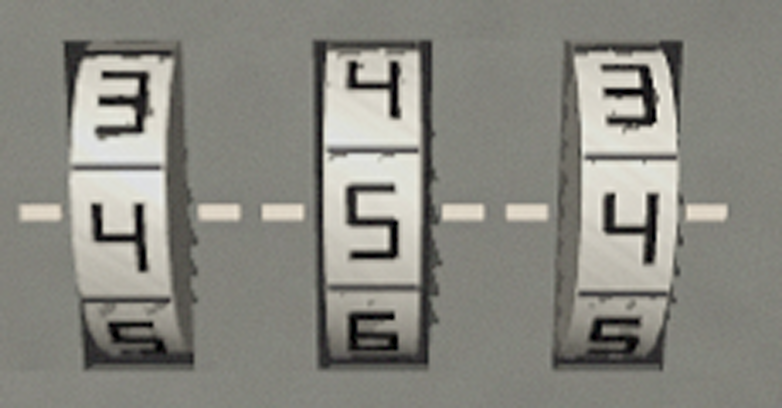

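```bash
cat >> h.py <<'E'
c=np.array([579.8,55.8]);a=np.deg2rad(-18.84);B=np.array([[np.cos(a),-np.sin(a)],[np.sin(a),np.cos(a)]])
def ang(C,uv,proud,x0,dz=1.2):
    # angle of rim point, positive toward robot side(-x): th=atan2(x0-x, z-zc)
    d=rays(C,[uv])[0];o=C[3].copy();zc=92+dz+proud-30
    dl=np.r_[d[:2]@B,d[2]];ol=np.r_[(o[:2]-c)@B,o[2]]
    A=np.array([dl[0],dl[2]]);O=np.array([ol[0]-x0,ol[2]-zc])
    k=np.roots([A@A,2*A@O,O@O-900]);
    if abs(k.imag).max()>0:return np.nan
    t=k.real.min();q=O+t*A;return np.arctan2(-q[0],q[1])
E
python3 - <<'E'
from h import *
C=cam('wrist')
for n,u,v,pr in (('L',237,(188.8,227.9),11),('M',310,(184,224.2),13),('R',385,(186,226),13.2)):
    for dp in (-1,0,1):
        print(n,pr+dp,[round(ang(C,(u,x),pr+dp,25.8),3) for x in v])
E
```

```text
L 10 [np.float64(-0.315), np.float64(0.478)]
L 11 [np.float64(-0.32), np.float64(0.467)]
L 12 [np.float64(-0.324), np.float64(0.457)]
M 12 [np.float64(-0.41), np.float64(0.373)]
M 13 [np.float64(-0.414), np.float64(0.363)]
M 14 [np.float64(-0.419), np.float64(0.354)]
R 12.2 [np.float64(-0.37), np.float64(0.417)]
R 13.2 [np.float64(-0.375), np.float64(0.407)]
R 14.2 [np.float64(-0.379), np.float64(0.397)]
```

The wheels read about L = 3.06 rad (near 4), M = 5 and R = 3.10 rad (near 4). So the left wheel needs about −1.48 rad (45 mm of rim) and the right about +1.6 rad. I'll go above the left wheel first.

step_arm(
  rows=[
    [15, 8, 0, 0, 0, 0, 0],
    [35, 20, -10, 0, 0, 0, 0],
    [51.6, 28.5, -25, 0, 0, 0, 0],
    [51.6, 28.5, -45, 0, 0, 0, 0],
    [51.6, 28.5, -56, 0, 0, 0, 0],
    [51.6, 28.5, -61, 0, 0, 0, 0],
    [51.6, 28.5, -63, 0, 0, 0, 0],
    [51.6, 28.5, -63, 0, 0, 0, 0],
  ],
)

```text
clock: 3.25
eef_pos: [627.1, 85.5, 108.1]
tcp_rot: [2.244, 1.568, 0.342]
contact_force: [0.4, 0.2, 0.7]
opening: 0.0
```

```bash
python3 - <<'E'
from h import *
for i in range(3):
    s=r.sense();print(s['clock'],s['eef_pos'],s['contact_force'])
save('side','s2');p=cv2.imread('pics/s2.png')[150:290,200:400];cv2.imwrite('pics/s2c.png',cv2.resize(p,None,fx=4,fy=4))
s=r.sense();print(s['clock'],s['eef_pos'],s['contact_force'])
save('wrist','w2')
E
```

```text
3.25 [627.12605531  85.51697161 108.1218921 ] [0.41874722 0.22610755 0.67287965]
3.25 [627.12605531  85.51697161 108.1218921 ] [0.41874722 0.22610755 0.67287965]
3.25 [627.12605531  85.51697161 108.1218921 ] [0.41874722 0.22610755 0.67287965]
3.3 [627.26328225  85.57759223 108.26168635] [-0.71367881  1.03277324  0.34377257]
```

View pics/s2c.png

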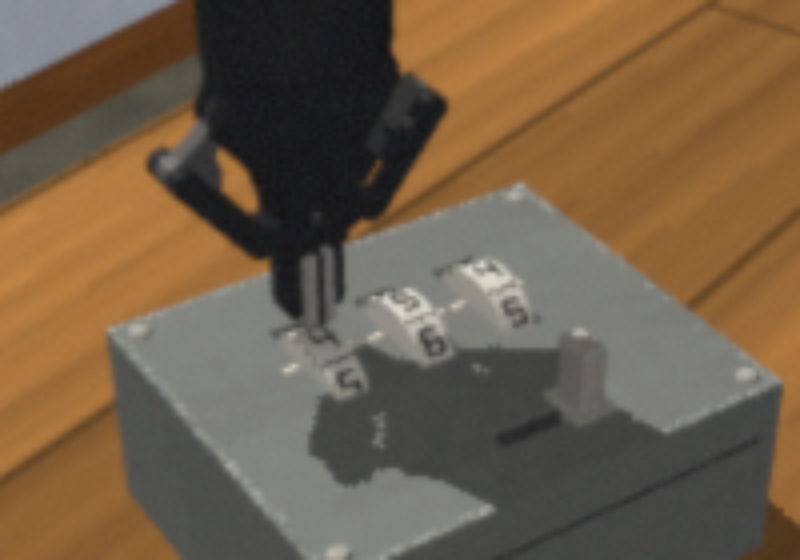

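View pics/w2.png

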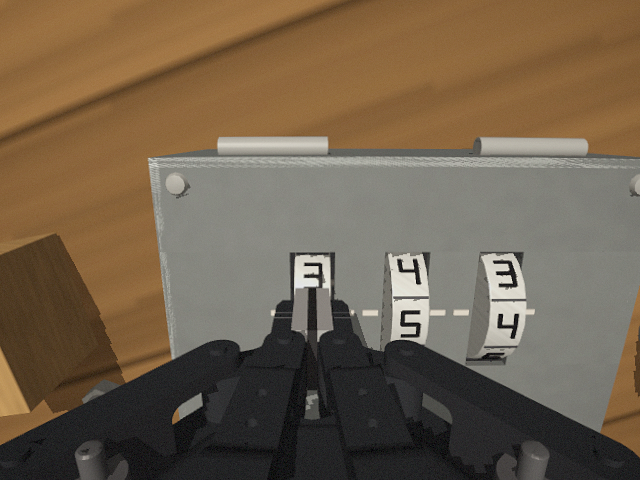

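step_arm(
  rows=[
    [0, 0, -0.5, 0, 0, 0, 0],
    [0, 0, -1, 0, 0, 0, 0],
    [0, 0, -1.5, 0, 0, 0, 0],
    [0, 0, -2, 0, 0, 0, 0],
    [0, 0, -2.4, 0, 0, 0, 0],
    [0, 0, -2.7, 0, 0, 0, 0],
    [0, 0, -3, 0, 0, 0, 0],
    [0, 0, -3, 0, 0, 0, 0],
  ],
)

```text
clock: 4.35
eef_pos: [627.3, 85.6, 105.3]
tcp_rot: [2.239, 1.568, 0.337]
contact_force: [0.3, 0.1, 0.2]
opening: -0.004
```

step_arm(
  rows=[
    [0, 0, -0.2, 0, 0, 0, 0],
    [0, 0, -0.4, 0, 0, 0, 0],
    [0, 0, -0.6, 0, 0, 0, 0],
    [0, 0, -0.8, 0, 0, 0, 0],
    [0, 0, -1, 0, 0, 0, 0],
    [0, 0, -1, 0, 0, 0, 0],
    [0, 0, -1, 0, 0, 0, 0],
    [0, 0, -1, 0, 0, 0, 0],
  ],
)

```text
clock: 5.35
eef_pos: [627.3, 85.6, 104.3]
tcp_rot: [2.229, 1.568, 0.327]
contact_force: [0.2, -0.5, -0.4]
opening: -0.002
```

step_arm(
  rows=[
    [0, 0, -0.2, 0, 0, 0, 0],
    [0, 0, -0.4, 0, 0, 0, 0],
    [0, 0, -0.6, 0, 0, 0, 0],
    [0, 0, -0.8, 0, 0, 0, 0],
    [0, 0, -1, 0, 0, 0, 0],
    [0, 0, -1, 0, 0, 0, 0],
    [0, 0, -1, 0, 0, 0, 0],
    [0, 0, -1, 0, 0, 0, 0],
  ],
)

```text
clock: 6.35
eef_pos: [627.3, 85.6, 103.3]
tcp_rot: [2.23, 1.568, 0.329]
contact_force: [0.5, -0.0, -0.0]
opening: 0.004
```

step_arm(
  rows=[
    [0, 0, -0.2, 0, 0, 0, 0],
    [0, 0, -0.4, 0, 0, 0, 0],
    [0, 0, -0.6, 0, 0, 0, 0],
    [0, 0, -0.8, 0, 0, 0, 0],
    [0, 0, -0.8, 0, 0, 0, 0],
    [0, 0, -0.8, 0, 0, 0, 0],
    [0, 0, -0.8, 0, 0, 0, 0],
    [0, 0, -0.8, 0, 0, 0, 0],
  ],
)

```text
clock: 7.35
eef_pos: [627.4, 85.6, 102.7]
tcp_rot: [2.209, 1.568, 0.307]
contact_force: [-0.4, -0.5, 5.1]
opening: 0.0
```

step_arm(
  rows=[
    [0, 0, -0.3, 0, 0, 0, 0],
    [0, 0, -0.6, 0, 0, 0, 0],
    [-2.8, 1.0, -0.6, 0, 0, 0, 0],
    [-5.7, 1.9, -0.6, 0, 0, 0, 0],
    [-8.5, 2.9, -0.6, 0, 0, 0, 0],
    [-11.4, 3.9, -0.6, 0, 0, 0, 0],
    [-14.2, 4.8, -0.6, 0, 0, 0, 0],
    [-16.1, 5.5, -0.6, 0, 0, 0, 0],
  ],
)

```text
clock: 8.35
eef_pos: [612.8, 91.1, 102.8]
tcp_rot: [2.065, 1.564, 0.163]
contact_force: [3.1, -0.9, 4.9]
opening: 0.001
```

```bash
python3 - <<'E'
from h import *
s=r.sense();print(s['eef_pos'],s['contact_force'])
save('wrist','w3')
s=r.sense();print(s['eef_pos'],s['contact_force'])
E
```

```text
[612.79258895  91.11299635 102.79109603] [ 3.14116203 -0.94250192  4.92275633]
[612.56293042  91.20427264 102.74898642] [ 2.61360936 -0.72488249  4.47183462]
```

View pics/w3.png

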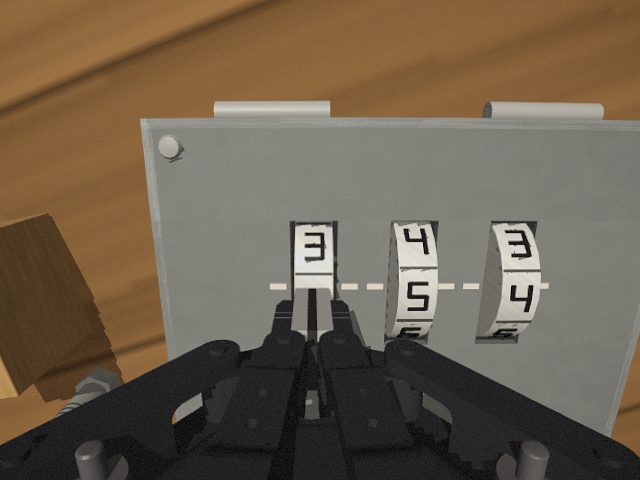

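The first stroke slipped, with a force ratio of about 0.65, so I need more than 7 N of normal force. I'll return, press to about 10 N, then stroke.

step_arm(
  rows=[
    [0, 0, 2.5, 0, 0, 0, 0],
    [5, -1.7, 3, 0, 0, 0, 0],
    [11, -3.8, 3, 0, 0, 0, 0],
    [16.1, -5.5, 2, 0, 0, 0, 0],
    [16.1, -5.5, 0.5, 0, 0, 0, 0],
    [16.1, -5.5, 0, 0, 0, 0, 0],
    [16.1, -5.5, -0.4, 0, 0, 0, 0],
    [16.1, -5.5, -0.4, 0, 0, 0, 0],
  ],
)

```text
clock: 9.4
eef_pos: [629.0, 85.6, 102.7]
tcp_rot: [2.049, 1.564, 0.147]
contact_force: [0.7, -0.8, 3.8]
opening: -0.001
```

step_arm(
  rows=[
    [0, 0, -0.2, 0, 0, 0, 0],
    [0, 0, -0.4, 0, 0, 0, 0],
    [0, 0, -0.6, 0, 0, 0, 0],
    [0, 0, -0.7, 0, 0, 0, 0],
    [0, 0, -0.7, 0, 0, 0, 0],
    [0, 0, -0.7, 0, 0, 0, 0],
    [0, 0, -0.7, 0, 0, 0, 0],
    [0, 0, -0.7, 0, 0, 0, 0],
  ],
)

```text
clock: 10.4
eef_pos: [629.1, 85.6, 102.4]
tcp_rot: [2.04, 1.563, 0.138]
contact_force: [0.2, -0.9, 5.8]
opening: 0.003
```

```bash
python3 - <<'E'
from h import *
s=r.sense();print(s['eef_pos'],s['contact_force']);print(R.from_euler('xyz',s['tcp_rot']).as_matrix().round(4))
E
```

```text
[629.13151304  85.62841208 102.38455721] [ 0.22303857 -0.92033918  5.80208526]
[[ 0.0074  0.9458 -0.3247]
 [ 0.001  -0.3247 -0.9458]
 [-1.      0.0067 -0.0034]]
```

step_arm(
  rows=[
    [0, 0, -0.5, 0.002, 0.006, 0, 0],
    [0, 0, -1.0, 0.0039, 0.0114, 0, 0],
    [0, 0, -1.5, 0.0039, 0.0114, 0, 0],
    [0, 0, -1.5, 0.0039, 0.0114, 0, 0],
    [0, 0, -1.5, 0.0039, 0.0114, 0, 0],
    [0, 0, -1.5, 0.0039, 0.0114, 0, 0],
    [0, 0, -1.5, 0.0039, 0.0114, 0, 0],
    [0, 0, -1.5, 0.0039, 0.0114, 0, 0],
  ],
)

```text
clock: 11.4
eef_pos: [629.4, 85.6, 101.8]
tcp_rot: [-2.213, 1.565, 2.169]
contact_force: [-1.8, -2.3, 10.3]
opening: 0.004
```

step_arm(
  rows=[
    [-2, 0.7, -0.9, 0, 0, 0, 0],
    [-4.3, 1.5, -0.9, 0, 0, 0, 0],
    [-6.6, 2.3, -0.9, 0, 0, 0, 0],
    [-9, 3.1, -0.9, 0, 0, 0, 0],
    [-11.4, 3.9, -0.9, 0, 0, 0, 0],
    [-13.7, 4.7, -0.9, 0, 0, 0, 0],
    [-16.1, 5.5, -0.9, 0, 0, 0, 0],
    [-18, 6.1, -0.9, 0, 0, 0, 0],
  ],
)

```text
clock: 12.4
eef_pos: [613.2, 91.3, 102.3]
tcp_rot: [-2.96, 1.566, 1.421]
contact_force: [3.0, -4.3, 11.1]
opening: 0.0
```

```bash
python3 - <<'E'
from h import *
s=r.sense();print(s['eef_pos'],s['contact_force']);print(R.from_euler('xyz',s['tcp_rot']).as_matrix().round(4))
save('wrist','w4')
E
```

```text
[613.1881707   91.26123802 102.25999669] [ 3.03855681 -4.33215741 11.07495407]
[[ 7.000e-04  9.459e-01 -3.244e-01]
 [ 4.400e-03 -3.244e-01 -9.459e-01]
 [-1.000e+00 -8.000e-04 -4.400e-03]]
```

View pics/w4.png

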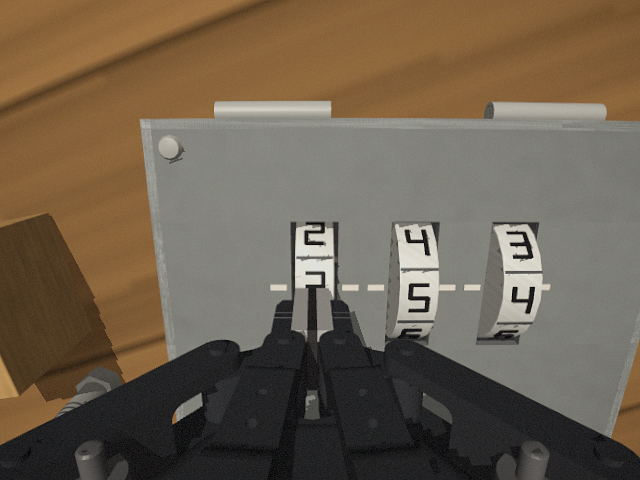

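```bash
cat >> h.py <<'E'
def lines(f,s,us,ref,proud,h=8):
    # dark rows in column band, with angles, relative to index mark
    p=np.load(f'pics/{f}.npz')['p'].astype(float).mean(2);C=cam('wrist',s)
    return C,p
E
python3 - <<'E'
from h import *
s=r.sense();C=cam('wrist',s);p=np.load('pics/w4.npz')['p'];g=p[:,:,:].astype(float).mean(2)
x=onplane(C,[(278,287.5),(545,287.5)],92);x0=((x[:,:2]-c)@B);print(x0)
for u,n,pr in ((301,'L',11),(395,'M',13),(535,'R',13.2)):
    print(n,[int(v) for v in g[222:345,u-3:u+4].mean(1)])
for v in (257,258,259): print(v,ang(C,(315,v),11,x0[:,0].mean()))
for v in (270,322): print(v,ang(C,(416,v),13,x0[:,0].mean()))
E
```

```text
[[ 24.58647219  59.55995379]
 [ 24.18986761 -58.38208754]]
L [121, 120, 120, 118, 143, 195, 206, 206, 199, 191, 193, 194, 195, 195, 196, 197, 198, 200, 201, 201, 202, 201, 213, 220, 220, 221, 221, 221, 221, 221, 222, 222, 225, 211, 150, 95, 104, 152, 189, 217, 222, 221, 220, 220, 220, 220, 219, 220, 219, 220, 220, 220, 219, 217, 210, 215, 218, 217, 217, 217, 215, 215, 214, 213, 214, 198, 150, 126, 128, 127, 129, 127, 127, 129, 130, 128, 128, 128, 129, 127, 128, 128, 128, 128, 128, 129, 127, 128, 127, 128, 129, 128, 128, 128, 128, 128, 128, 129, 128, 128, 129, 128, 128, 129, 127, 128, 129, 126, 151, 127, 92, 70, 60, 51, 40, 39, 36, 33, 34, 35, 35, 37, 35]
M [99, 100, 129, 150, 153, 152, 152, 151, 150, 149, 146, 145, 143, 140, 137, 135, 132, 128, 117, 111, 111, 108, 111, 112, 112, 116, 117, 113, 114, 111, 108, 108, 107, 107, 106, 106, 106, 106, 105, 101, 98, 103, 106, 107, 106, 107, 108, 106, 108, 107, 107, 106, 106, 107, 104, 100, 100, 101, 106, 106, 106, 106, 106, 107, 106, 106, 105, 106, 106, 106, 105, 102, 104, 105, 106, 105, 106, 105, 105, 105, 107, 106, 106, 109, 107, 111, 111, 1
[... 194 characters left out ...]
4, 57, 62, 68, 78, 84, 103, 117, 127, 134, 142, 148, 158, 165, 172, 177, 181, 184, 187, 190, 186, 197, 202, 207, 207, 200, 196, 188, 182, 172, 174, 207, 211, 211, 212, 212, 212, 210, 210, 209, 208, 208, 212, 204, 78, 84, 124, 217, 210, 209, 210, 211, 212, 213, 213, 211, 210, 208, 206, 194, 123, 128, 133, 136, 139, 147, 151, 147, 149, 154, 156, 156, 160, 167, 168, 177, 180, 189, 190, 190, 187, 183, 179, 175, 172, 169, 163, 161, 156, 149, 146, 143, 138, 134, 125, 117, 116, 122, 122, 122, 124, 123, 123, 124, 123, 123, 124, 124, 124, 124, 125, 125, 124, 125, 124, 124, 124, 125]
257 -0.5877931243752217
258 -0.573802969081199
259 -0.5598837080728802
270 -0.43127096850929947
322 0.33964578227468173
```

step_arm(
  rows=[
    [0, 0, 2.5, 0, 0, 0, 0],
    [5, -1.7, 3, 0, 0, 0, 0],
    [11, -3.7, 2.5, 0, 0, 0, 0],
    [14.7, -5.0, 1.2, 0, 0, 0, 0],
    [14.7, -5.0, 0.3, 0, 0, 0, 0],
    [14.7, -5.0, -0.3, 0, 0, 0, 0],
    [14.7, -5.0, -0.8, 0, 0, 0, 0],
    [14.7, -5.0, -1.2, 0, 0, 0, 0],
  ],
)

```text
clock: 13.45
eef_pos: [628.2, 86.3, 102.0]
tcp_rot: [3.115, 1.566, 1.214]
contact_force: [-2.0, -1.6, 11.4]
opening: 0.0
```

step_arm(
  rows=[
    [-2, 0.7, -0.9, 0, 0, 0, 0],
    [-4.3, 1.5, -0.9, 0, 0, 0, 0],
    [-6.6, 2.3, -0.9, 0, 0, 0, 0],
    [-9, 3.1, -0.9, 0, 0, 0, 0],
    [-11.4, 3.9, -0.9, 0, 0, 0, 0],
    [-13.5, 4.6, -0.9, 0, 0, 0, 0],
    [-15, 5.1, -0.9, 0, 0, 0, 0],
    [-15, 5.1, -0.9, 0, 0, 0, 0],
  ],
)

```text
clock: 14.45
eef_pos: [615.2, 90.9, 102.5]
tcp_rot: [2.466, 1.564, 0.565]
contact_force: [2.1, -3.8, 7.9]
opening: -0.001
```

```bash
python3 - <<'E'
from h import *
s=r.sense();print(s['eef_pos'],s['contact_force'])
p,d=save('wrist','w5');C=cam('wrist',s)
cv2.imwrite('pics/w5c.png',cv2.resize(p[200:360,240:560,::-1],None,fx=2.5,fy=2.5))
E
```

```text
[615.20237542  90.92320013 102.51840543] [ 2.11240242 -3.81492289  7.86408605]
```

View pics/w5c.png

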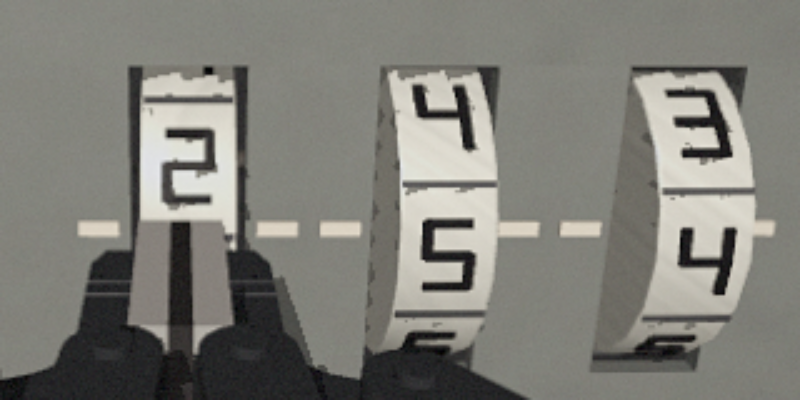

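```bash
python3 - <<'E'
from h import *
s=r.sense();C=cam('wrist',s)
x0=((onplane(C,[(280,291.6),(546,291.6)],92)[:,:2]-c)@B)[:,0].mean();print(x0)
k=2.5
L=ang(C,(316,239.6),11,x0); M=[ang(C,(420,200+183.5/k),13,x0),ang(C,(420,200+315/k),13,x0)];print(L,M,'theta',1.5*np.pi/4-(L-np.mean(M)))
E
```

```text
24.709621277124818
-0.9243218668044226 [np.float64(-0.4444857300923915), np.float64(0.33799401596120177)] theta 2.049173254835
```

step_arm(
  rows=[
    [0, 0, 2.5, 0, 0, 0, 0],
    [4, -1.4, 3, 0, 0, 0, 0],
    [9, -3.1, 2.5, 0, 0, 0, 0],
    [12.8, -4.4, 1.2, 0, 0, 0, 0],
    [12.8, -4.4, 0.3, 0, 0, 0, 0],
    [12.8, -4.4, -0.4, 0, 0, 0, 0],
    [12.8, -4.4, -1.0, 0, 0, 0, 0],
    [12.8, -4.4, -1.4, 0, 0, 0, 0],
  ],
)

```text
clock: 15.5
eef_pos: [628.7, 86.4, 102.1]
tcp_rot: [2.357, 1.562, 0.456]
contact_force: [-1.2, -1.5, 10.2]
opening: -0.002
```

step_arm(
  rows=[
    [-2, 0.7, -0.9, 0, 0.004, 0, 0],
    [-4.3, 1.5, -0.9, 0, 0.006, 0, 0],
    [-6.6, 2.3, -0.9, 0, 0.006, 0, 0],
    [-9, 3.1, -1.0, 0, 0.006, 0, 0],
    [-11.4, 3.9, -1.0, 0, 0.006, 0, 0],
    [-13.8, 4.7, -1.0, 0, 0.006, 0, 0],
    [-16, 5.5, -1.0, 0, 0.006, 0, 0],
    [-16, 5.5, -1.0, 0, 0.006, 0, 0],
  ],
)

```text
clock: 16.5
eef_pos: [614.5, 91.6, 102.5]
tcp_rot: [2.422, 1.564, 0.522]
contact_force: [2.0, -3.0, 9.1]
opening: -0.002
```

```bash
python3 - <<'E'
from h import *
s=r.sense();print(s['eef_pos'],s['contact_force'])
print(R.from_euler('xyz',s['tcp_rot']).as_matrix().round(4))
E
```

```text
[614.47883156  91.59077989 102.49764201] [ 2.03688309 -3.04088759  9.13555157]
[[ 0.0058  0.9462 -0.3236]
 [ 0.0033 -0.3237 -0.9462]
 [-1.      0.0044 -0.005 ]]
```

step_arm(
  rows=[
    [0, 0, 10, 0, 0, 0, 0],
    [0, 0, 30, 0, 0, 0, 0],
    [-10, -22, 35, -0.0033, 0.0058, 0, 0],
    [-20, -45, 35, -0.0033, 0.0058, 0, 0],
    [-32, -79.5, 35, -0.0033, 0.0058, 0, 0],
    [-32, -79.5, 25, -0.0033, 0.0058, 0, 0],
    [-32, -79.5, 14, -0.0033, 0.0058, 0, 0],
    [-32, -79.5, 8, -0.0033, 0.0058, 0, 0],
  ],
)

```text
clock: 17.5
eef_pos: [581.9, 12.4, 109.3]
tcp_rot: [-1.372, 1.569, 3.011]
contact_force: [-0.3, 0.7, 0.2]
opening: 0.004
```

```bash
python3 - <<'E'
from h import *
s=r.sense();print(s['eef_pos'],s['contact_force'])
print(R.from_euler('xyz',s['tcp_rot']).as_matrix().round(4))
p,d=save('wrist','w6')
E
```

```text
[581.93384142  12.36523243 109.25539307] [-0.32201653  0.73559245  0.19678822]
[[-1.400e-03  9.462e-01 -3.234e-01]
 [ 2.000e-04 -3.234e-01 -9.463e-01]
 [-1.000e+00 -1.400e-03  3.000e-04]]
```

View pics/w6.png

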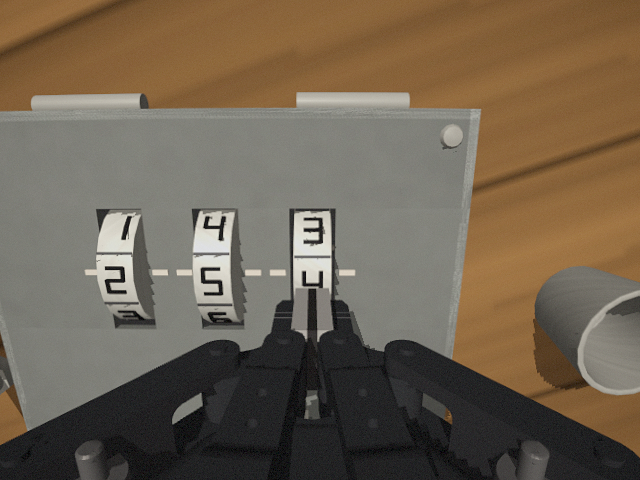

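```bash
python3 - <<'E'
from h import *
s=r.sense();C=cam('wrist',s);p=np.load('pics/w6.npz')['p']
x0=((onplane(C,[(88,272),(348,272.5)],92)[:,:2]-c)@B)[:,0].mean();print(x0)
g=p.astype(float).mean(2)
for n,u in (('L',112),('M',211)):print(n,[(v,int(g[v,u-8:u+8].mean())) for v in list(range(248,262))+list(range(298,312))])
cv2.imwrite('pics/w6c.png',cv2.resize(p[200:340,80:260,::-1],None,fx=4,fy=4))
E
```

```text
25.092181191657822
L [(248, 217), (249, 216), (250, 219), (251, 206), (252, 133), (253, 87), (254, 128), (255, 203), (256, 216), (257, 215), (258, 215), (259, 214), (260, 213), (261, 212), (298, 178), (299, 177), (300, 175), (301, 153), (302, 84), (303, 67), (304, 114), (305, 147), (306, 150), (307, 148), (308, 144), (309, 140), (310, 130), (311, 118)]
M [(248, 223), (249, 223), (250, 224), (251, 225), (252, 174), (253, 108), (254, 97), (255, 179), (256, 202), (257, 217), (258, 221), (259, 221), (260, 220), (261, 220), (298, 183), (299, 181), (300, 180), (301, 179), (302, 181), (303, 125), (304, 72), (305, 62), (306, 141), (307, 167), (308, 160), (309, 154), (310, 159), (311, 150)]
```

View pics/w6c.png

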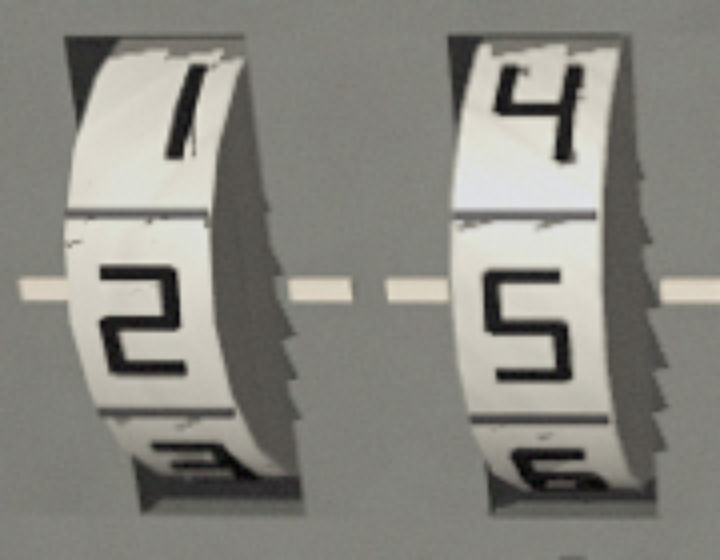

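```bash
python3 - <<'E'
from h import *
C=cam('wrist');x0=25.1
for u,v,pr in ((114,(253,302.8),11),(211,(253.6,304.6),13)):
    q=[ang(C,(u,w),pr,x0) for w in v];print(q,np.mean(q))
E
```

```text
[np.float64(-0.4222817236954543), np.float64(0.3487046463712326)] -0.03678853866211085
[np.float64(-0.43421674074738253), np.float64(0.3366193864843287)] -0.04879867713152691
```

Left wheel is confirmed at 2 (about 0.01 rad from the middle wheel's alignment). Now the right wheel.

step_arm(
  rows=[
    [0, 0, -1, 0, 0, 0, 0],
    [0, 0, -2, 0, 0, 0, 0],
    [0, 0, -3, 0, 0, 0, 0],
    [0, 0, -3.5, 0, 0, 0, 0],
    [0, 0, -3.7, 0, 0, 0, 0],
    [0, 0, -3.9, 0, 0, 0, 0],
    [0, 0, -4.1, 0, 0, 0, 0],
    [0, 0, -4.3, 0, 0, 0, 0],
  ],
)

```text
clock: 18.55
eef_pos: [582.0, 12.5, 104.8]
tcp_rot: [-1.365, 1.569, 3.018]
contact_force: [-1.7, 0.5, 6.6]
opening: -0.004
```

step_arm(
  rows=[
    [0, 0, -0.6, 0, 0, 0, 0],
    [0, 0, -1.1, 0, 0, 0, 0],
    [2.8, -1.0, -1.1, 0, 0, 0, 0],
    [5.7, -2.0, -1.1, 0, 0, 0, 0],
    [8.6, -3.0, -1.1, 0, 0, 0, 0],
    [11.6, -4.0, -1.1, 0, 0, 0, 0],
    [14.6, -5.0, -1.1, 0, 0, 0, 0],
    [17.5, -6.0, -1.1, 0, 0, 0, 0],
  ],
)

```text
clock: 19.55
eef_pos: [599.2, 6.7, 104.5]
tcp_rot: [-1.466, 1.569, 2.917]
contact_force: [-3.7, 1.2, 11.0]
opening: -0.004
```

```bash
python3 - <<'E'
from h import *
s=r.sense();print(s['eef_pos'],s['contact_force'])
print(R.from_euler('xyz',s['tcp_rot']).as_matrix().round(4))
p,d=save('wrist','w7')
cv2.imwrite('pics/w7c.png',cv2.resize(p[200:360,80:400,::-1],None,fx=2.5,fy=2.5))
E
```

```text
[599.24995233   6.67406555 104.4653873 ] [-3.68395005  1.24993517 10.95896392]
[[-2.100e-03  9.463e-01 -3.233e-01]
 [ 5.000e-04 -3.233e-01 -9.463e-01]
 [-1.000e+00 -2.100e-03  2.000e-04]]
```

View pics/w7c.png

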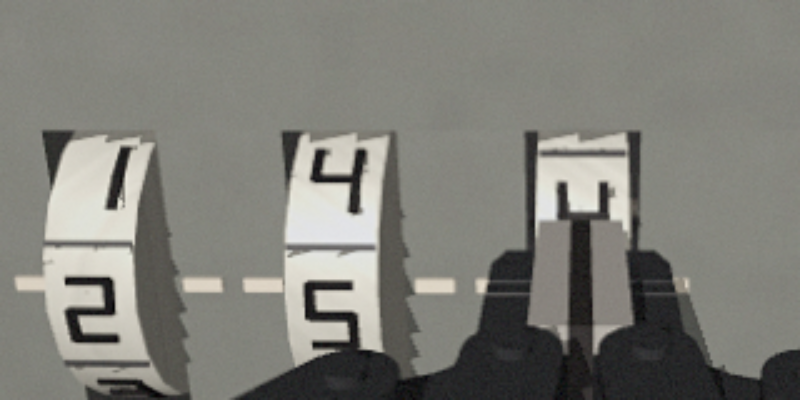

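```bash
python3 - <<'E'
from h import *
C=cam('wrist');k=2.5
x0=((onplane(C,[(92,314),(350,314)],92)[:,:2]-c)@B)[:,0].mean()
Rr=ang(C,(313,261.2),13.2,x0);m=ang(C,(212,200+246/k),13,x0);l=ang(C,(114,200+243.5/k),11,x0)
print(x0,Rr,m,l,'theta',3.5*np.pi/4-(Rr-(m+np.pi/8)))
E
```

```text
25.28835257815802 -1.0191968408130103 -0.45037073512326226 -0.4317343313488715 theta 3.7104187592795412
```

step_arm(
  rows=[
    [0, 0, 2.5, 0, 0, 0, 0],
    [-5, 1.7, 3, 0, 0, 0, 0],
    [-11, 3.7, 3, 0, 0, 0, 0],
    [-15.6, 5.3, 2, 0, 0, 0, 0],
    [-15.6, 5.3, 1, 0, 0, 0, 0],
    [-15.6, 5.3, 0.3, 0, 0, 0, 0],
    [-15.6, 5.3, -0.3, 0, 0, 0, 0],
    [-15.6, 5.3, -0.6, 0, 0, 0, 0],
  ],
)

```text
clock: 20.6
eef_pos: [583.9, 11.9, 104.5]
tcp_rot: [-1.495, 1.569, 2.888]
contact_force: [-5.8, 0.5, 10.6]
opening: 0.003
```

step_arm(
  rows=[
    [2.5, -0.85, -0.6, 0, 0, 0, 0],
    [5, -1.7, -0.6, 0, 0, 0, 0],
    [7.5, -2.55, -0.6, 0, 0, 0, 0],
    [10, -3.4, -0.6, 0, 0, 0, 0],
    [12, -4.1, -0.6, 0, 0, 0, 0],
    [14, -4.8, -0.6, 0, 0, 0, 0],
    [14.2, -4.9, -0.6, 0, 0, 0, 0],
    [14.2, -4.9, -0.6, 0, 0, 0, 0],
  ],
)

```text
clock: 21.6
eef_pos: [598.3, 7.0, 104.6]
tcp_rot: [-1.517, 1.569, 2.866]
contact_force: [-4.0, 0.7, 10.1]
opening: 0.0
```

```bash
python3 - <<'E'
from h import *
s=r.sense();print(s['eef_pos'],s['contact_force'])
p,d=save('wrist','w8')
cv2.imwrite('pics/w8c.png',cv2.resize(p[200:360,80:400,::-1],None,fx=2.5,fy=2.5))
E
```

```text
[598.25770332   6.98215448 104.64903153] [-4.01371551  0.65751327 10.09638054]
```

View pics/w8c.png

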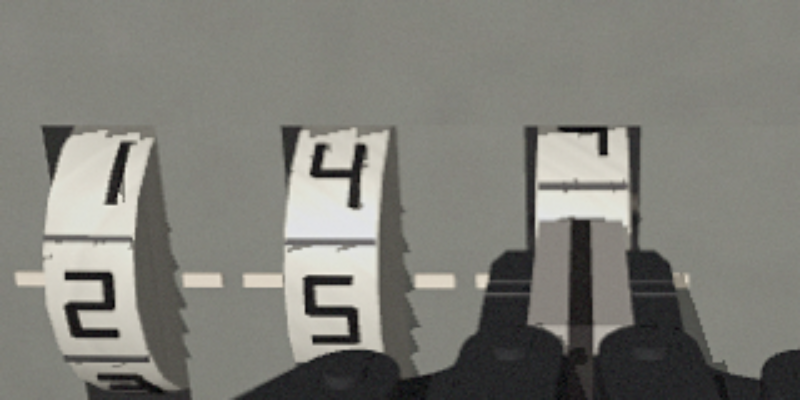

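```bash
python3 - <<'E'
from h import *
C=cam('wrist');k=2.5
x0=((onplane(C,[(92,312),(350,312)],92)[:,:2]-c)@B)[:,0].mean()
Rr=ang(C,(313,274.4),13.2,x0);m=ang(C,(212,200+241/k),13,x0);l=ang(C,(114,200+239/k),11,x0)
print(x0,Rr,m,l,'theta',4.5*np.pi/4-(Rr-(m+np.pi/8)))
E
```

```text
24.740206897473485 -0.7633888707393679 -0.44772810031457566 -0.4270039761379094 theta 4.242651587412034
```

step_arm(
  rows=[
    [0, 0, 2.5, 0, 0, 0, 0],
    [-5, 1.7, 3, 0, 0, 0, 0],
    [-11, 3.7, 3, 0, 0, 0, 0],
    [-13.2, 4.5, 3, 0, 0, 0, 0],
    [-13.2, 4.5, 1.5, 0, 0, 0, 0],
    [-13.2, 4.5, 0.4, 0, 0, 0, 0],
    [-13.2, 4.5, -0.3, 0, 0, 0, 0],
    [-13.2, 4.5, -0.7, 0, 0, 0, 0],
  ],
)

```text
clock: 22.65
eef_pos: [585.4, 11.5, 104.6]
tcp_rot: [-1.655, 1.569, 2.727]
contact_force: [-3.5, 0.7, 10.9]
opening: 0.003
```

step_arm(
  rows=[
    [2.5, -0.85, -0.6, 0, 0, 0, 0],
    [5, -1.7, -0.6, 0, 0, 0, 0],
    [7.5, -2.55, -0.6, 0, 0, 0, 0],
    [9.5, -3.2, -0.6, 0, 0, 0, 0],
    [11.5, -3.9, -0.6, 0, 0, 0, 0],
    [12.4, -4.2, -0.6, 0, 0, 0, 0],
    [12.4, -4.2, -0.6, 0, 0, 0, 0],
    [12.4, -4.2, -0.6, 0, 0, 0, 0],
  ],
)

```text
clock: 23.65
eef_pos: [597.7, 7.3, 104.7]
tcp_rot: [-1.63, 1.569, 2.753]
contact_force: [-4.2, -0.4, 9.6]
opening: 0.001
```

```bash
python3 - <<'E'
from h import *
s=r.sense();print(s['eef_pos'],s['contact_force'])
p,d=save('wrist','w9')
cv2.imwrite('pics/w9c.png',cv2.resize(p[200:360,80:400,::-1],None,fx=2.5,fy=2.5))
E
```

```text
[597.67055701   7.3187463  104.70738781] [-4.17839445 -0.39084106  9.55371854]
```

View pics/w9c.png

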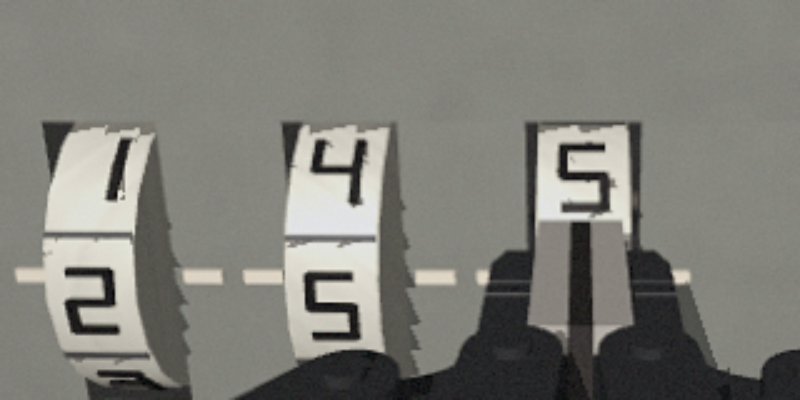

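step_arm(
  rows=[
    [0, 0, 10, 0, 0, 0, 0],
    [0, 0, 25, 0, 0, 0, 0],
    [-5, 10, 40, 0, 0, 0, 0],
    [-12, 25, 55, 0, 0, 0, 0],
    [-22, 49, 65, 0, 0, 0, 0],
    [-22, 49, 65, 0, 0, 0, 0],
    [-22, 49, 65, 0, 0, 0, 0],
    [-22, 49, 65, 0, 0, 0, 0],
  ],
)

```text
clock: 24.7
eef_pos: [575.6, 56.0, 169.4]
tcp_rot: [-1.467, 1.568, 2.916]
contact_force: [0.4, 0.2, 0.5]
opening: -0.001
```

```bash
python3 - <<'E'
from h import *
s=r.sense();print(s['eef_pos'],s['contact_force'])
p,d=save('wrist','w10')
cv2.imwrite('pics/w10c.png',cv2.resize(p[130:380,200:430,::-1],None,fx=2.4,fy=2.4))
g=p.astype(float).mean(2)
for n,u in (('L',237),('M',310),('R',385)):
    q=g[:,u-6:u+7].mean(1); print(n,[(v,int(q[v])) for v in range(150,240) if q[v]<130 ])
p,d=save('side','s10');f=d;Cs=cam('side');X=cloud(Cs,d);Lc=np.dstack([(X[...,:2]-c)@B,X[...,2]])
m=(Lc[...,2]>114)&(Lc[...,2]<128)&(abs(Lc[...,0]+65)<25)&(abs(Lc[...,1]+30)<25);print('tab',m.sum(),[np.percentile(Lc[m][:,i],[5,50,95]) for i in range(3)],np.argwhere(m).min(0),np.argwhere(m).max(0))
cv2.imwrite('pics/s10c.png',cv2.resize(p[180:290,240:400,::-1],None,fx=5,fy=5))
E
```

```text
[575.57167323  56.02155456 169.40358382] [0.41759267 0.15070876 0.50690746]
L [(150, 129), (153, 106), (154, 32), (155, 79), (156, 117), (185, 121), (186, 107), (196, 126), (197, 92), (206, 91), (207, 79), (215, 117), (216, 71), (217, 97), (225, 95), (226, 82), (233, 71), (234, 14), (235, 90), (236, 104), (237, 90), (238, 55), (239, 17)]
M [(150, 129), (151, 129), (152, 126), (153, 95), (154, 44), (155, 93), (165, 120), (166, 43), (167, 67), (185, 94), (186, 112), (196, 78), (197, 76), (206, 46), (207, 45), (215, 103), (216, 38), (217, 78), (225, 114), (226, 57), (233, 103), (234, 44), (235, 78), (236, 122), (238, 124), (239, 77)]
R [(150, 127), (151, 128), (152, 125), (153, 118), (154, 97), (155, 33), (156, 107), (161, 59), (168, 39), (169, 43), (176, 63), (177, 32), (178, 125), (188, 99), (198, 115), (199, 43), (200, 121), (208, 98), (209, 27), (210, 88), (217, 99), (218, 38), (219, 44), (227, 115), (228, 57), (235, 95), (236, 55), (237, 93), (238, 101), (239, 96)]
tab 96 [array([-68.90405   , -63.04437985, -52.81239648]), array([-31.75859207, -24.63080975, -21.40156479]), array([115.01072799, 122.20492175, 124.38104646])] [232 340] [243 350]
```

View pics/w10c.png

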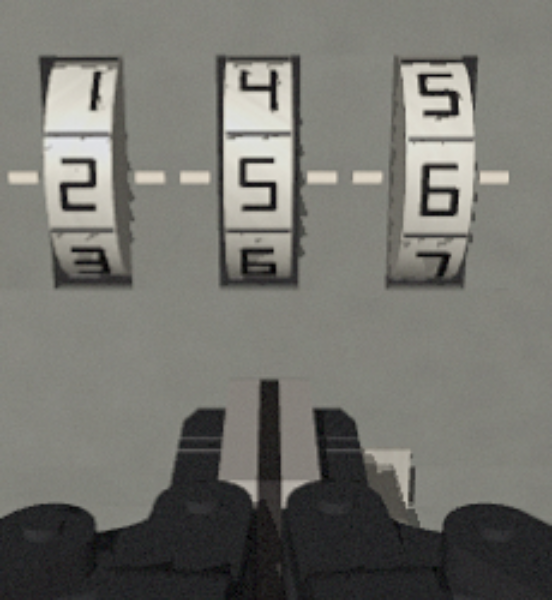

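View pics/s10c.png

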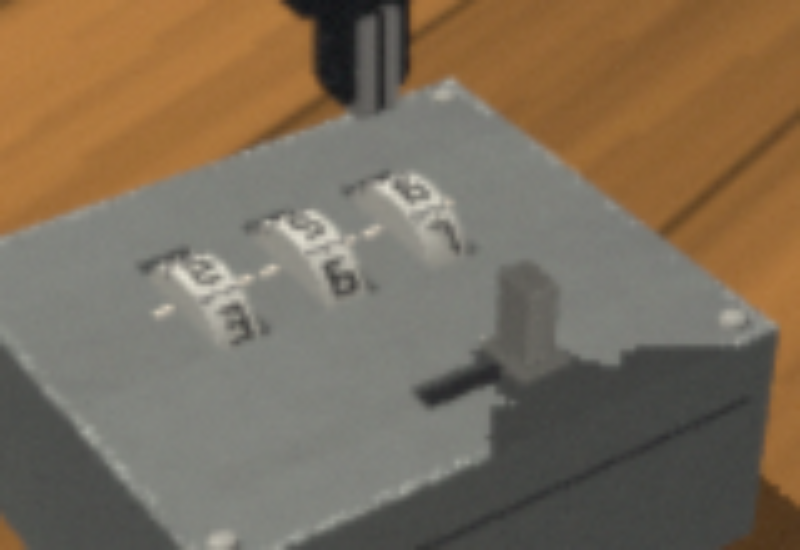

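```bash
python3 - <<'E'
from h import *
cc=np.array([581,57.])
for n,uv in (('top',(340.3,260.5)),('side',(345.4,235.6))):
    q=onplane(cam(n),[uv],124)[0];print(n,q,(q[:2]-cc)@B)
p=np.load('pics/top0.npz')['p'];print(p[250:275:2,325:355:2].mean(2).astype(int))
C=cam('wrist');x0=25.3
for u,v,pr in ((237,(185.6,225.6),11),(310,(185.5,226),13),(385,(188,227.8),13.2)):
    q=[ang(C,(u,w),pr,x0) for w in v];print(q,np.mean(q))
E
```

```text
top [515.39687552  43.63912126 124.        ] [-57.77379263 -33.83004445]
side [512.40030717  50.92259759 124.        ] [-62.96184451 -27.90445865]
[[138 142 142 144 143 142 140 137 141 139 140 144 141 139 139]
 [142 142 141 142 142 143 137 139 138 141 139 143 143 142 140]
 [108 130 141 143 140 141 155 145 141 142 141 142 140 140 138]
 [ 45  46  59 106 125 182 213 196 163 157 138 141 139 141 138]
 [ 46  44  42  41  48 209 200 209 218 206 187 146 142 143 138]
 [ 68  49  42  40  90 211 208 212 204 189 152 141 139 141 139]
 [137 133  85  65 139 190 209 207 183 203 106 145 141 140 141]
 [141 140 142 146 213 188 204 206 139 188 139 147 145 144 139]
 [139 143 146 153 202 162 112 159 114 111 142 146 140 142 142]
 [139 142 142 145 135  85 104 108 120 137 140 143 142 141 144]
 [142 142 142 143 142  83  75  79  82 135 142 143 140 142 143]
 [139 142 141 141 141  86  77  72  73 136 143 142 140 140 143]
 [153 145 139 142 140  86  73  74  87 137 137 137 140 141 144]]
[np.float64(-0.4141381509896514), np.float64(0.36478287704826245)] -0.024677636970694472
[np.float64(-0.42086741375782954), np.float64(0.3586837440576543)] -0.031091834850087624
[np.float64(-0.37314805047473504), np.float64(0.401867482299862)] 0.014359715912563492
```

All three wheels check out: L about 1.565, R about 4.67 rad, M unchanged. The tab is at local (−61, −30). I'll put the closed fingers to its right.

step_arm(
  rows=[
    [-20, -11, 0, 0, 0, 0, 0],
    [-45, -25, 0, 0, 0, 0, 0],
    [-73, -40, 0, 0, 0, 0, 0],
    [-73, -40, -15, 0, 0, 0, 0],
    [-73, -40, -35, 0, 0, 0, 0],
    [-73, -40, -50, 0, 0, 0, 0],
    [-73, -40, -60, 0, 0, 0, 0],
    [-73, -40, -67, 0, 0, 0, 0],
  ],
)

```text
clock: 25.8
eef_pos: [502.7, 16.0, 101.6]
tcp_rot: [-1.45, 1.568, 2.932]
contact_force: [-0.4, -0.5, 0.2]
opening: 0.004
```

```bash
python3 - <<'E'
from h import *
s=r.sense();print(s['eef_pos'],s['contact_force'])
save('wrist','w11')
p,d=save('side','s11')
cv2.imwrite('pics/s11c.png',cv2.resize(p[170:300,240:420,::-1],None,fx=4.4,fy=4.4))
E
```

```text
[502.73329366  15.97790224 101.58864391] [-0.44269713 -0.50743082  0.16057564]
```

View pics/w11.png

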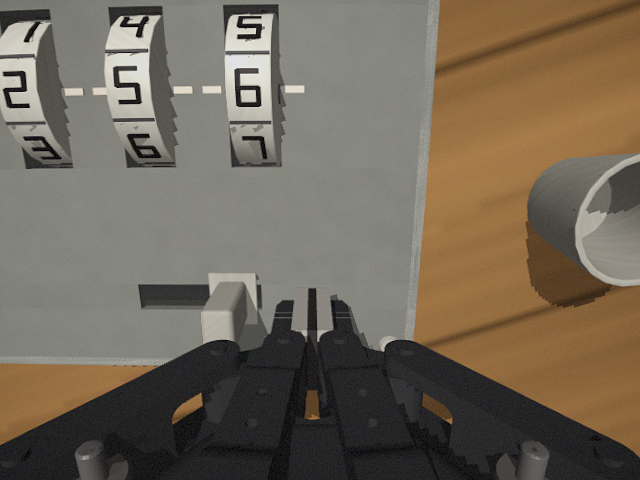

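View pics/s11c.png

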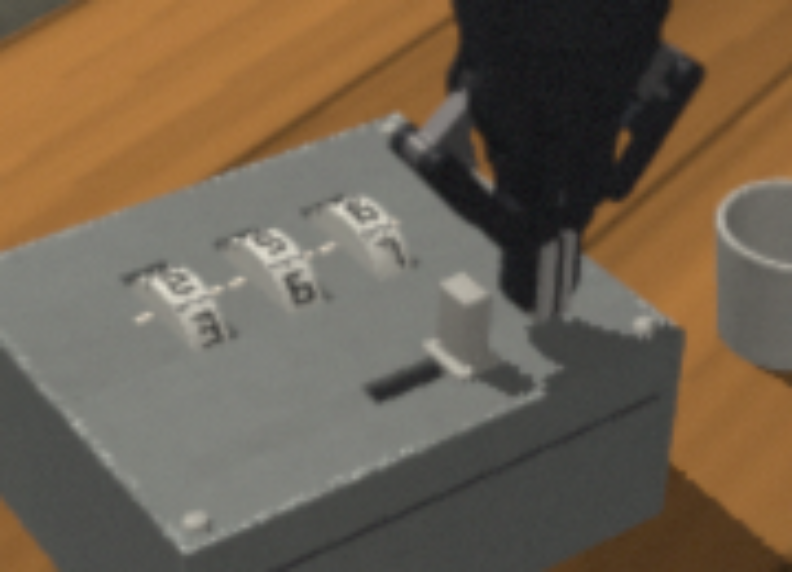

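step_arm(
  rows=[
    [1.3, 3.8, 0, 0, 0, 0, 0],
    [2.6, 7.6, 0, 0, 0, 0, 0],
    [3.9, 11.4, 0, 0, 0, 0, 0],
    [5.2, 15.1, 0, 0, 0, 0, 0],
    [6.5, 18.9, 0, 0, 0, 0, 0],
    [7.7, 22.7, 0, 0, 0, 0, 0],
    [9.0, 26.5, 0, 0, 0, 0, 0],
    [10.3, 30.3, 0, 0, 0, 0, 0],
  ],
)

```text
clock: 26.9
eef_pos: [512.9, 46.5, 101.7]
tcp_rot: [-1.406, 1.567, 2.976]
contact_force: [0.5, -4.1, 3.3]
opening: -0.002
```

step_arm(
  rows=[
    [0.5, 1.5, 0, 0, 0, 0, 0],
    [1.0, 3.0, 0, 0, 0, 0, 0],
    [1.5, 4.5, 0, 0, 0, 0, 0],
    [2, 6, 0, 0, 0, 0, 0],
    [2.5, 7.3, 0, 0, 0, 0, 0],
    [3, 8.7, 0, 0, 0, 0, 0],
    [3, 8.7, 0, 0, 0, 0, 0],
    [3, 8.7, 0, 0, 0, 0, 0],
  ],
)

```text
clock: 27.9
eef_pos: [515.8, 55.3, 101.6]
tcp_rot: [-1.48, 1.567, 2.902]
contact_force: [-0.2, -1.1, 0.3]
opening: 0.001
```

```bash
python3 - <<'E'
from h import *
s=r.sense();print(s['eef_pos'],s['contact_force'])
save('wrist','w12')
E
```

```text
[515.83607011  55.32463043 101.63346773] [-0.23938042 -1.08864812  0.29528878]
```

View pics/w12.png

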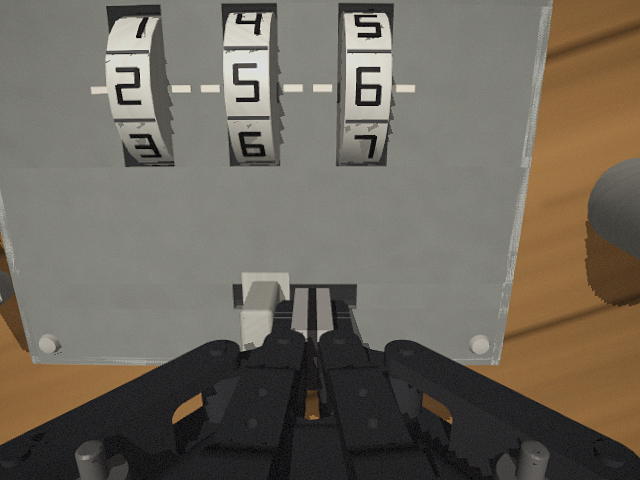

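step_arm(
  rows=[
    [0.2, 0.6, 0, 0, 0, 0, 0],
    [0.4, 1.2, 0, 0, 0, 0, 0],
    [0.6, 1.8, 0, 0, 0, 0, 0],
    [0.8, 2.4, 0, 0, 0, 0, 0],
    [1.0, 3.0, 0, 0, 0, 0, 0],
    [1.2, 3.6, 0, 0, 0, 0, 0],
    [1.4, 4.2, 0, 0, 0, 0, 0],
    [1.4, 4.2, 0, 0, 0, 0, 0],
  ],
)

```text
clock: 28.95
eef_pos: [516.7, 58.3, 101.6]
tcp_rot: [-0.979, 1.566, -2.879]
contact_force: [-2.0, -11.3, 3.7]
opening: 0.002
```

step_arm(
  rows=[
    [-1, -3, 0, 0, 0, 0, 0],
    [-3, -9, 0, 0, 0, 0, 0],
    [-5, -15, 0, 0, 0, 0, 0],
    [-5, -15, 15, 0, 0, 0, 0],
    [-5, -15, 35, 0, 0, 0, 0],
    [-5, -15, 60, 0, 0, 0, 0],
    [-5, -25, 75, 0, 0, 0, 0],
    [-5, -25, 75, 0, 0, 0, 0],
  ],
)

```text
clock: 29.95
eef_pos: [512.6, 32.7, 178.0]
tcp_rot: [-0.668, 1.569, -2.569]
contact_force: [-0.3, 0.9, -0.5]
opening: -0.003
```

```bash
python3 - <<'E'
from h import *
s=r.sense();print(s['eef_pos'],s['contact_force'])
save('wrist','w13');p,d=save('side','s13');save('top','t13')
cv2.imwrite('pics/s13c.png',cv2.resize(p[170:300,220:400,::-1],None,fx=4.4,fy=4.4))
E
```

```text
[512.61777456  32.69246656 177.99802001] [-0.30854262  0.86121601 -0.47541572]
```

View pics/w13.png

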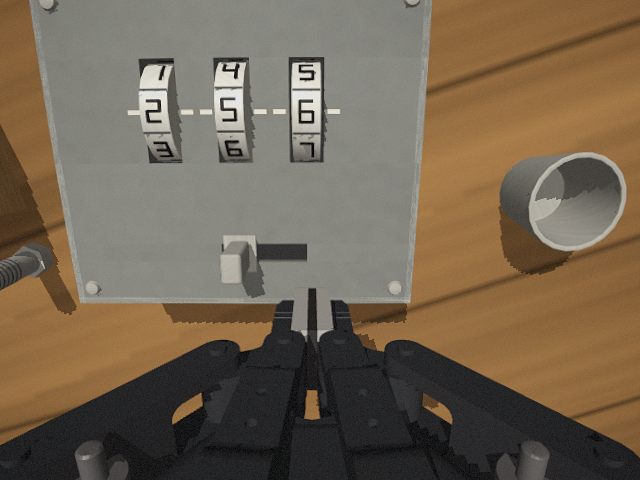

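View pics/s13c.png

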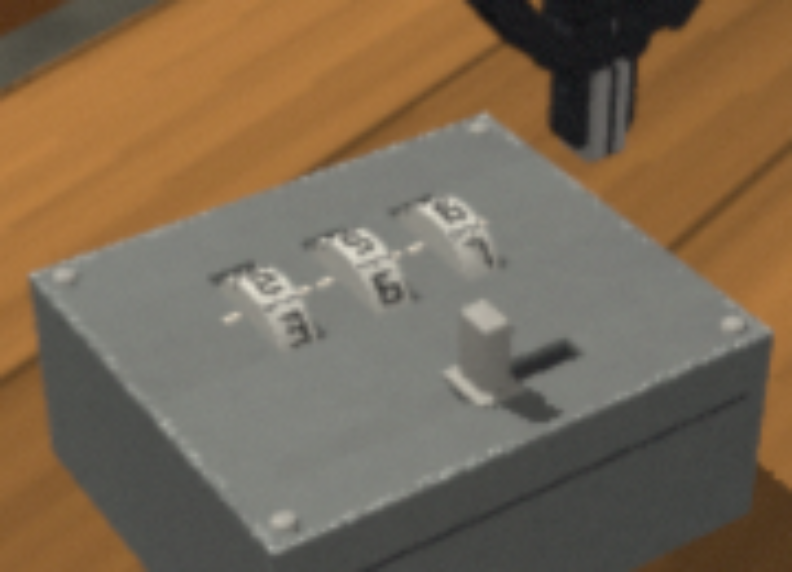

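View pics/t13.png

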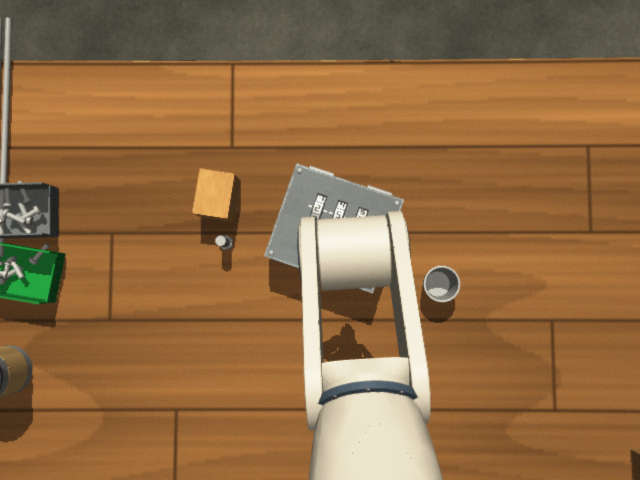

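```bash
python3 - <<'E'
from h import *
C=cam('side');cc=np.array([581,57.])
q=onplane(C,[(345.4,235.6),(220+487/4.4,170+315/4.4)],124);l=(q[:,:2]-cc)@B;print(l,l[1]-l[0])
f=np.load('pics/w13.npz');Cw=cam('wrist')
g=f['p'].astype(float).mean(2)
x0=((onplane(Cw,[(130,112),(338,112)],92)[:,:2]-c)@B)[:,0].mean()
for n,u,pr in(('L',154,11),('M',230,13),('R',307,13.2)):
    q=g[:,u-7:u+8].mean(1)
    a1=80+q[80:97].argmin();a2=127+q[127:138].argmin();t=[ang(Cw,(u,v),pr,x0) for v in (a1,a2)];print(n,a1,a2,t,np.mean(t))
# slot / base in wrist
row=g[248:256].mean(0)[200:330];print([int(v) for v in row[::2]])
print((onplane(Cw,[(221,252),(257,252),(307,252)],92)[:,:2]-cc)@B)
E
```

```text
[[-62.96184451 -27.90445865]
 [-62.93349711   0.78935651]] [2.83473983e-02 2.86938152e+01]
L 89 132 [np.float64(-0.39834373417676494), np.float64(0.3689467330253739)] -0.014698500575695522
M 87 131 [np.float64(-0.41140202863578107), np.float64(0.3632668190564845)] -0.024067604789648284
R 89 133 [np.float64(-0.3650920404451834), np.float64(0.4080819766355344)] 0.02149496809517551
[133, 132, 133, 132, 132, 132, 132, 131, 131, 132, 134, 104, 142, 141, 140, 139, 141, 140, 141, 136, 117, 95, 77, 68, 68, 114, 118, 163, 115, 48, 51, 51, 48, 49, 51, 51, 49, 51, 50, 50, 50, 50, 52, 49, 51, 50, 50, 51, 52, 51, 49, 50, 51, 44, 138, 137, 136, 137, 136, 135, 134, 134, 133, 133, 133]
[[-61.10163934  12.22083109]
 [-61.15658905 -10.48880349]
 [-61.24116408 -41.9403984 ]]
```

```bash
python3 - <<'E'
from h import *
print(order.sign_off(), r.sense()['clock'])
E
```

```text
the job is handed in; nothing more can be done
the job is handed in; nothing more can be done
```

The job is handed in: the wheels read 2-5-6 and the latch tab is at its left stop. I got no verdict back, so everything below is from my own checks.

**How it was done:** I rolled the left wheel down to 2 and the right wheel up to 6 with the closed fingertips. I then slid the tab to its left stop, let go of it and lifted clear, about 30 s in.

**Wheels:** The last wrist picture, measured against the middle wheel standing at 5, puts the left wheel about 0.01 rad and the right about 0.045 rad from their numbers. The allowance is 0.15 rad.

**Pressing force:** The highest reading on a wheel was about 12.5 N of the 18 N allowed. I only read the force at the end of each move, so brief peaks within a stroke were not seen.

**Latch:** The tab moved about 28.7 mm (±1 mm) by picture, against the 27 mm needed. It ended near the box's centre line, and the push met a firm stop at about 11 N.

**Carton, bolt and tin:** By eye they stand where they were in the first top view, and the arm never came near them.

**What went wrong or disagreed:**
- The first stroke on the left wheel slipped because I pressed too lightly; I pressed harder after that.
- Two cameras placed the tab differently, by about 5 to 6 mm. I used the side view and checked it with the wrist camera.

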